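Lock the coupling guard and set the run-in speed

TASK

A new rubber spider has been fitted in the motor coupling and the yellow guard is down over it. Take the T-key out of the rubber bush, pass its cross-head lengthwise through the slot in the guard's sloping front until the collar sits flat on the guard, and give it a quarter turn either way so that it locks the guard; then turn the selector on the control box three clicks clockwise from its off stop. Do not knock over or shift the grease jar, the coupling hub or the stack of seals, and leave the key locked and the selector at the third click.

Things in the scene. Friction and masses are not known exactly. Their poses are not given: they have to be found in the camera images.
- key_grip (a point): Centre of the T-key's red wing handle, 46 (x) x 12 (y) x 28 mm (z); loose key, 0.14 kg. z runs up the key's axis, x along the wing and the cross-head, y through the wing's thickness (grip across y). On the axis below this point: wing's lower edge 14 mm, underside of the steel collar (44 mm diameter, 5 mm thick) 29 mm. It starts upright, head down in the rubber bush, at any yaw.
- key_head (a point): Centre of the T-key's steel cross-head, 32 (x) x 9 (y) x 8 mm (z), same axes, 44 mm below the handle's centre and 15 mm below the collar's underside, to which a 9 mm round shaft joins it. A smaller nose, 25 x 5.5 mm, reaches to 7 mm below this point.
- bush: Loose black rubber bush on the bench, a ring of 64 mm outer diameter, 37 mm bore, 34 mm high, in which the key stands at the start with its collar on the bush's top; origin at the centre of its underside. Not needed afterwards.
- lock: Fixed frame of the slot in the guard's sloping front. Origin: centre of the slot on the guard's outer face, 105 mm above the bench; z points out of the slope, 35 degrees from vertical, leaning to the robot's side; y level along the slot; x up the slope. Slot 37 (y) x 13.5 mm (x), 9 mm deep through guard and bracket, then 20 mm free space. Sloping face 92 (x) x 140 mm (y).
- guard (a joint): Hinge of the yellow coupling guard (rad): 0 fully down, as at the start; grows as its front is lifted; its own weight (0.55 kg) keeps it down. A blue motor up to 176 mm high stands from 74 mm to the left (+y) of the slot, a 128 mm high housing from 75 mm to the right. A locked key may settle some 2 mm down the slope.
- selector_grip (a point): Centre of the selector's black bar handle, 46 (x) x 12 (y) x 27 mm (z), on its upright turning axis, 96.5 mm above the bench, 26.5 mm above the top of the grey control box (fixed, 120 x 110 x 70 mm high). A skirt of 48 mm diameter has its top 19.5 mm below this point. x points along the bar to the pointer end (white line), y through its thickness.
- selector (a joint): Selector angle (rad): 0 at the off stop (fully anticlockwise, red mark), where it starts; grows clockwise seen from above. A click every 24 degrees (0.419 rad): the third is at 1.257; five in all, end stop 2.094. The detents are soft (peak about 0.12 N m), draw the selector in and hold it.
- grease: Bystander: loose grease jar with a red cap, 56 mm diameter, 56 mm high; origin under its centre.
- hub: Bystander: loose dark steel coupling half with three jaws, 55 mm diameter, 36 mm high; origin under its centre.
- seals: Bystander: loose brown stack of shaft seals, a ring of 56 mm diameter, 30 mm high; origin under its centre.

How it is judged:
By the outcome, as a careful person would: the job done as asked, in the order asked, and still so for the second after the job is handed in, with the robot touching nothing.
It also fails if it takes over 54 s, if anything falls off the work surface, if the arm or the gripper's body presses on something with over 40 N, if the wrist force passes 120 N, or if a joint passes its speed limit or range.

ROBOT

A 6-joint arm with a two-finger parallel gripper is mounted at the origin on the work surface. World frame = base frame: x ahead of the robot, y to its left, z up, the work surface at z = 0. Lengths are in m, angles in rad, forces in N, time in s.
With the tool pointing down it reaches from about 0.375 to 0.75 m from the base axis. Payload 9 kg.
Tool frame: the origin (TCP) lies midway between the tips of the shut fingers; the grasp point (between the pads) lies 19 mm behind it (robot.tcp_to_grasp is the distance from the TCP to the grasp point, in m); z points along the fingers, y is the line along which they close (so a half turn about z gives the same grasp; the last joint's range is limited). The gripper opens to 85 mm and grips with 20 to 120 N. Pads are 22 mm wide; open, the fingers measure 114 mm over their backs; the gripper's body (76 mm by 85 mm) begins 54 mm behind the grasp point. The pads swing forward as they close: fully open they stand 13 mm farther back than shut.
Start: joints at [0.931, 0.104, 0.097, 1.564, 0, 1.353], TCP at [0.246, 0.547, 0.196] pointing down, gripper open.
Joint ranges: [-2.99, 2.99], [-0.84, 1.86], [-1.1, 1.16], [-1.84, 2.11], [-1.51, 1.56], [-3.14, 3.14]. Speed limits (rad/s): [2.22, 2.22, 2.57, 3.14, 3.14, 3.14].

INTERFACE

Orientations are given as a unit quaternion [x, y, z, w].
In Python, from workcell import robot gives the robot as it stands.
- The arm moves only by the tool play_rows, never from a script. Its argument "plan" is text: rows parted by semicolons, each of 7 numbers parted by spaces: the shift along the tool's x, y, z in cm, then the turn, a rotation vector about the tool's x, y, z in rad, then the finger opening in cm, from 0 to 8.54. In form: tx ty tz ax ay az grip; .... A call has 1 to 20 rows; each row shifts and turns the commanded pose from where the row before left it, along the tool's axes as they then stand; what a row does not reach is not made up. A row lasts 1/10 s, in which the tool goes at most 50 mm and 8.59 degrees, less where a joint would pass 70% of its speed; a pose out of reach is approached as far as the arm can. A call with a gripper value outside its range is refused whole. The fingers move at their own pace and stop on an object; the grip force is fixed at half the most. Time passes only in rows, so rows that do not move let the fingers close. It gives the time, the measured TCP pose, the force, the opening and the grip force at its end, in the units of the state.
- robot.observe(): the state, without advancing time (a new reading comes with each control period).
- robot.get_image(name): name is "scene" or "top" or "wrist"; returns the picture (420x560x3 uint8, red, green, blue); there is no depth.
- robot.camera_params(name): a dict with "intrinsics" (3x3 intrinsics, pixels), "position" and "attitude" of the camera in the world; the wrist camera has in their place "mount" (4x4, takes a point from camera to tool coordinates, whose origin is the TCP and whose axes are the flange's). Camera axes: x right, y down, z forward; pixel columns grow to the right and rows downward; lengths in m; the calibration is good to about 2 mm. A picture is of the moment at which its call begins: read the wrist's pose just before it. camera_params takes no time and is no camera call.
- robot.finish_job(): hands the job in; it is judged then, once.
The state is a dict: "time_s": time; "joint_pos": joint angles; "joint_vel": joint speeds; "effort": joint torques, N m; "tcp_pos": TCP position; "tool_rot": TCP orientation; "wrist_force": force on the tool from outside, world axes, zero at the start; "torque": the same for the moment, N m; "width": finger opening in m; "grasp_force": force on a finger pad.
Only numpy, scipy, OpenCV 4.12 (cv2) and the standard library are available. Lean on these libraries where they do the work, as an engineer would, in place of code of your own. Each camera call takes 0.05 s, during which the arm holds its last target. There are 200 camera calls.

## Working session

There is one attempt and no reset: what is moved stays moved. The work goes in short steps, Python scripts to look and compute and a tool call to move; the robot and the scene stay as the last step left them, time stands still between calls to the robot, and variables do not carry over. Pictures are saved under pics/ and viewed, at most 10 in all, crops included, and the job is handed in when it is done.

Besides the shell and the picture viewer there is one more tool, called after "Request:" as name(argument=value, ...) on one line, values as JSON. play_rows: Moves the arm, as the interface text tells. Its arguments: {"type":"object","properties":{"plan":{"type":"string"}},"required":["plan"]}

```bash
mkdir -p pics; ls
python3 - <<'E'
from workcell import robot
import cv2,numpy as np
s=robot.observe();print(s['time_s'],s['tcp_pos'],s['tool_rot'],s['width'],robot.tcp_to_grasp)
for n in ("scene","top"):
    im=robot.get_image(n);cv2.imwrite(f"pics/{n}0.png",im[:,:,::-1])
    p=robot.camera_params(n);print(n,p)
print(robot.camera_params("wrist"))
E
```

```text
pics
0.0 [0.24540526 0.54709657 0.19482932] [ 2.09327297e-01  9.77845407e-01 -6.04353477e-04 -2.78155398e-04] 0.08546997243381908 0.0187
scene {'intrinsics': array([[407.99315414,   0.        , 278.21253234],
       [  0.        , 407.99315414, 213.32029946],
       [  0.        ,   0.        ,   1.        ]]), 'position': array([1.28581503, 0.29031484, 0.68541244]), 'attitude': array([ 0.50555882,  0.73713409, -0.36640968, -0.25843289])}
top {'intrinsics': array([[488.27041418,   0.        , 278.78348486],
       [  0.        , 488.27041418, 209.61931817],
       [  0.        ,   0.        ,   1.        ]]), 'position': array([0.48266986, 0.01278126, 1.17984618]), 'attitude': array([ 0.70776031, -0.70528321,  0.03083729, -0.02645742])}
{'intrinsics': array([[351.26772047,   0.        , 281.03074984],
       [  0.        , 351.26772047, 217.11446759],
       [  0.        ,   0.        ,   1.        ]]), 'mount': array([[ 1.28677902e-03, -9.45566748e-01, -3.25425673e-01,
         8.29813731e-02],
       [ 9.99999172e-01,  1.22671742e-03,  3.89750291e-04,
         7.73616372e-04],
       [ 3.06704272e-05, -3.25425905e-01,  9.45567543e-01,
        -1.78379540e-01],
       [ 0.00000000e+00,  0.00000000e+00,  0.00000000e+00,
         1.00000000e+00]])}
```

View pics/top0.png

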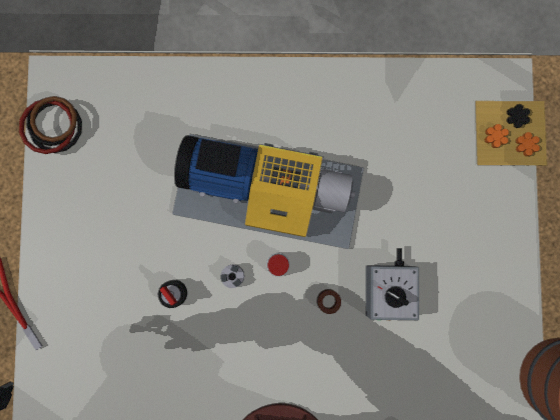

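View pics/scene0.png

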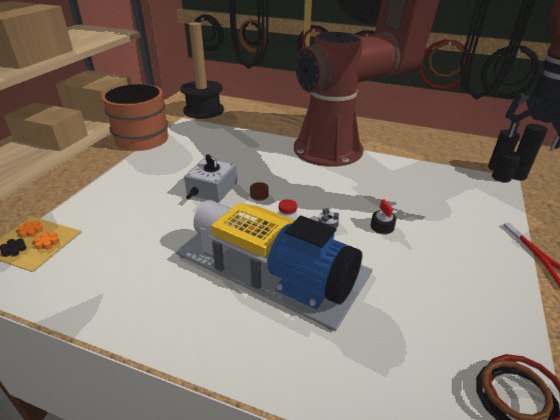

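The top view shows the key at about (168,296), the slot at about (278,212) and the selector at about (397,296). The bystanders are the jar (278,265), the hub (232,275) and the seals (329,300).

```bash
cat > h.py <<'E'
import cv2,numpy as np
from scipy.spatial.transform import Rotation as R
from workcell import robot
def cam(n,s=None):
    p=robot.camera_params(n);K=p['intrinsics']
    if n!='wrist': return K,np.array(p['position']),R.from_quat(p['attitude']).as_matrix()
    M=p['mount'];T=R.from_quat(s['tool_rot']).as_matrix()
    return K,s['tcp_pos']+T@M[:3,3],T@M[:3,:3]
def ray(c,uv):
    K,o,A=c;d=A@np.linalg.solve(K,[uv[0],uv[1],1.]);return o,d/np.linalg.norm(d)
def onz(c,uv,z):
    o,d=ray(c,uv);return o+d*(z-o[2])/d[2]
def onplane(c,uv,p,n):
    o,d=ray(c,uv);return o+d*(np.dot(n,p-o)/np.dot(n,d))
def proj(c,P):
    K,o,A=c;q=K@(A.T@(np.asarray(P)-o));return q[:2]/q[2]
def redmask(im):
    h=cv2.cvtColor(im,cv2.COLOR_RGB2HSV);return (((h[...,0]<8)|(h[...,0]>172))&(h[...,1]>150)&(h[...,2]>90)).astype(np.uint8)
def blobs(m,amin=20):
    cs,_=cv2.findContours(m,cv2.RETR_EXTERNAL,cv2.CHAIN_APPROX_NONE)
    return [(cv2.contourArea(c),cv2.minAreaRect(c),cv2.boundingRect(c)) for c in cs if cv2.contourArea(c)>amin]
def look(name):
    s=robot.observe();im=robot.get_image('wrist');cv2.imwrite(f'pics/{name}.png',im[:,:,::-1]);return s,im,cam('wrist',s)
E
python3 - <<'E'
from h import *
im=cv2.imread('pics/top0.png')[:,:,::-1].copy();c=cam('top')
for b in blobs(redmask(im)[240:320,100:500],15): 
    (u,v),wh,a=b[1];print(b[0],(u+100,v+240),wh,a,onz(c,(u+100,v+240),.063))
for n,uv,z in [('key',(168,296),.063),('slot',(278,212),.105),('sel',(397,296),.0965),('grease',(278,265),.056),('hub',(232,275),.036),('seals',(329,300),.03),('bush',(172,293),.034)]:print(n,onz(c,uv,z).round(3))
E
```

```text
73.5 (166.90540313720703, 295.56756591796875) (19.645851135253906, 4.766152858734131) 54.462318420410156 [0.37762524 0.25814625 0.063     ]
299.0 (278.00001525878906, 264.99999237060547) (19.798988342285156, 19.798988342285156) 45.0 [0.44704725 0.00737634 0.063     ]
key [0.377 0.256 0.063]
slot [0.565 0.008 0.105]
sel [ 0.381 -0.254  0.097]
grease [0.447 0.007 0.056]
hub [0.423 0.114 0.036]
seals [ 0.365 -0.112  0.03 ]
bush [0.381 0.253 0.034]
```

```bash
cat >> h.py <<'E'
from scipy.linalg import logm,expm
def plan(p,Rm,lim=(.045,.145),n=None):
    "constant screw rows from measured pose to target"
    s=robot.observe();A=np.eye(4);A[:3,:3]=R.from_quat(s['tool_rot']).as_matrix();A[:3,3]=s['tcp_pos']
    B=np.eye(4);B[:3,:3]=Rm;B[:3,3]=p
    L=np.real(logm(np.linalg.inv(A)@B))
    w=np.linalg.norm([L[2,1],L[0,2],L[1,0]])
    if n is None: n=int(np.ceil(max(w/lim[1],np.linalg.norm(L[:3,3])/lim[0],1)))
    E=expm(L/n);r=R.from_matrix(E[:3,:3]).as_rotvec()
    print(n,'rows:',(E[:3,3]*100).round(2),r.round(4))
def tooldown(yaw):
    x=np.array([np.cos(yaw),np.sin(yaw),0]);z=np.array([0,0,-1.]);return np.c_[x,np.cross(z,x),z]
E
python3 - <<'E'
from h import *
plan([.38,.255,.15],tooldown(np.radians(215.6)))
E
```

```text
8 rows: [-1.63 -3.88  0.56] [-1.000e-04 -1.000e-04 -1.304e-01]
```

Request:
play_rows(plan="-1.63 -3.88 0.56 0 0 -0.13 8.5;-1.63 -3.88 0.56 0 0 -0.13 8.5;-1.63 -3.88 0.56 0 0 -0.13 8.5;-1.63 -3.88 0.56 0 0 -0.13 8.5;-1.63 -3.88 0.56 0 0 -0.13 8.5;-1.63 -3.88 0.56 0 0 -0.13 8.5;-1.63 -3.88 0.56 0 0 -0.13 8.5;-1.63 -3.88 0.56 0 0 -0.13 8.5;0 0 0 0 0 0 8.5;0 0 0 0 0 0 8.5")

```text
time_s: 1.1
tcp_pos: [0.3781, 0.2561, 0.1508]
tool_rot: [-0.298, 0.954, 0.0, -0.001]
wrist_force: [-0.2, 0.5, 0.0]
width: 0.0851
grasp_force: 0.0
```

Run:
```python
from h import *
s,im,c=look('w1');print(s['tcp_pos'],s['joint_pos'],np.degrees(np.arctan2(*R.from_quat(s['tool_rot']).as_matrix()[[1,0],0])))
for b in blobs(redmask(im),100): print(b)
```

```text
[0.37812951 0.25607569 0.15076295] [ 3.07320236e-01 -3.44237143e-01 -3.99834568e-01  1.51630988e+00
  2.70428675e-04 -2.98651774e-01] -145.28035345232584
(761.0, ((278.466796875, 209.0022430419922), (58.60323715209961, 14.900256156921387), 86.18592071533203), (270, 180, 18, 59))
```

View pics/w1.png

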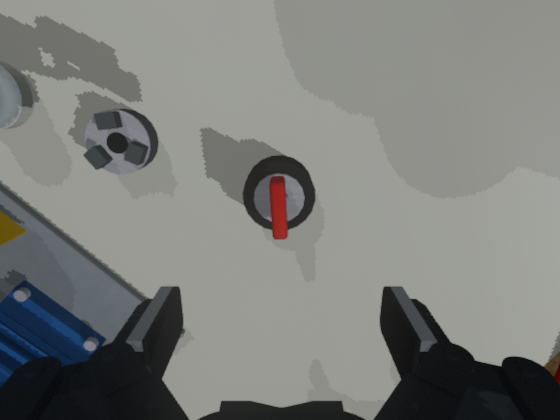

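The picture shows the red wing centred at (278,209), nearly vertical in the image, over the bush. The hub is at (118,140), well clear.

Run:
```python
from h import *
s=robot.observe();c=cam('wrist',s);im=cv2.imread('pics/w1.png')[:,:,::-1].copy()
T=R.from_quat(s['tool_rot']).as_matrix()
m=redmask(im);v,u=np.nonzero(m);hs=cv2.cvtColor(im,cv2.COLOR_RGB2HSV)
P=np.array([T.T@(onz(c,q,.077)-s['tcp_pos']) for q in zip(u,v)])*1000
print('top-plane tool x range',P[:,0].min(),P[:,0].max())
rect=cv2.minAreaRect(P[:,:2].astype(np.float32));print(rect)
print('cam tool',T.T@(c[1]-s['tcp_pos'])*1000)
for r in range(178,242,3):
    k=u[v==r]; 
    if len(k): print(r,k.min(),k.max(),hs[r,k,2].mean().round(),end=' | ')
```

```text
top-plane tool x range -21.206552724260526 24.699124545781263
((1.73565673828125, -2.288865566253662), (11.351435661315918, 46.342552185058594), 86.14974212646484)
cam tool [  82.74612782   -0.35744355 -178.37928951]
181 274 283 91.0 | 184 270 284 124.0 | 187 270 284 141.0 | 190 270 284 140.0 | 193 270 284 140.0 | 196 271 285 141.0 | 199 271 284 143.0 | 202 271 285 142.0 | 205 271 285 141.0 | 208 271 285 141.0 | 211 272 285 144.0 | 214 272 285 144.0 | 217 272 285 144.0 | 220 272 286 142.0 | 223 272 286 141.0 | 226 273 287 142.0 | 229 273 286 145.0 | 232 273 286 145.0 | 235 273 286 144.0 | 238 275 284 137.0 |
```

Request:
play_rows(plan="0.15 -0.23 0 0 0 -0.067 6;0 0 3 0 0 0 5;0 0 3 0 0 0 5;0 0 2.5 0 0 0 4;0 0 2 0 0 0 3.5;0 0 0 0 0 0 3.5;0 0 0 0 0 0 0.5;0 0 0 0 0 0 0.5;0 0 0 0 0 0 0.5;0 0 0 0 0 0 0.5;0 0 0 0 0 0 0.5;0 0 0 0 0 0 0.5")

```text
time_s: 2.35
tcp_pos: [0.3783, 0.254, 0.0464]
tool_rot: [-0.332, 0.943, 0.0, 0.0]
wrist_force: [0.0, 0.5, -0.3]
width: 0.0049
grasp_force: 0.0
```

The grip closed to 5 mm with no force, so it missed the wing. I'll look.

Run:
```python
from h import *
s,im,c=look('w2');print(s['tcp_pos'],s['width'],s['grasp_force'])
for b in blobs(redmask(im),30): print(b)
im=robot.get_image('scene');cv2.imwrite('pics/s2.png',cv2.resize(im[130:280,300:500,::-1],None,fx=4,fy=4))
```

```text
[0.37833908 0.2540341  0.04643882] 0.004890385547003149 0.0
(1542.0, ((281.0, 270.5), (99.0, 24.0), 90.0), (269, 221, 25, 100))
```

View pics/w2.png

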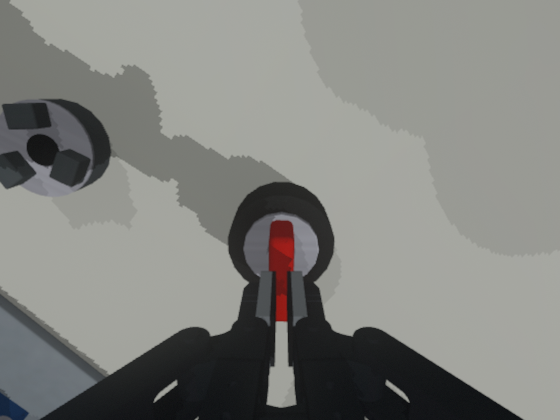

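The pads have closed to about 5 mm while standing in front of and above the wing, so the tips look higher than the reported TCP. I'll check from the side.

View pics/s2.png

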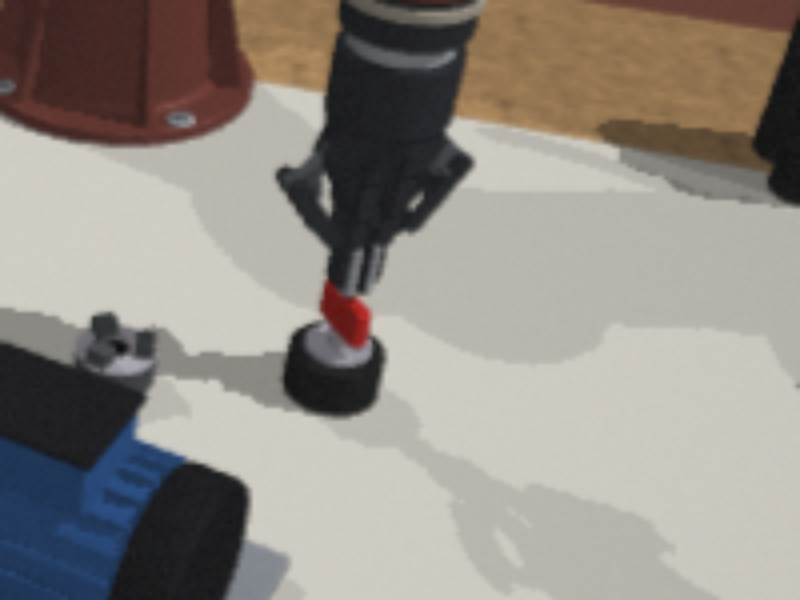

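Run:
```python
from h import *
s=robot.observe();c=cam('scene');T=R.from_quat(s['tool_rot']).as_matrix()
for d in (0,-.0187,-.042,-.073):
    P=s['tcp_pos']+T@[0,0,d];q=proj(c,P);print(d,P.round(3),q,(q-[300,130])*4, proj(cam('wrist',s),P))
for z in (0,.034,.063,.077): print(z,(proj(c,[.3783,.254,z])-[300,130])*4)
```

```text
0 [0.378 0.254 0.046] [385.20387786 213.20587406] [340.81551145 332.82349624] [281.70216385 253.48834354]
-0.0187 [0.378 0.254 0.065] [386.40398302 207.45221613] [345.61593209 309.80886453] [281.75926363 269.11188031]
-0.042 [0.378 0.254 0.088] [387.93508466 200.11166352] [351.74033864 280.44665409] [281.84853576 293.53835491]
-0.073 [0.378 0.254 0.119] [390.0363303 190.0376725] [360.14532118 240.15069001] [282.01549424 339.22122401]
0 [329.36978464 387.8183898 ]
0.034 [337.73791879 347.72604591]
0.063 [345.12807171 312.31928173]
0.077 [348.78260225 294.81015812]
```

Confirmed: the key is where I measured it (z 0.063 projects onto the wing). The real fingertips sit about 40 mm behind the reported TCP, so I'll open and go 3.8 cm lower.

Request:
play_rows(plan="0 0 0 0 0 0 4;0 0 0 0 0 0 4;0 0 0 0 0 0 4;0 0 0 0 0 0 4;0 0 2 0 0 0 4;0 0 1.8 0 0 0 4;0 0 0 0 0 0 4;0 0 0 0 0 0 0.5;0 0 0 0 0 0 0.5;0 0 0 0 0 0 0.5;0 0 0 0 0 0 0.5;0 0 0 0 0 0 0.5")

```text
time_s: 3.65
tcp_pos: [0.3789, 0.2543, 0.0094]
tool_rot: [-0.332, 0.943, 0.0, 0.001]
wrist_force: [-1.5, -0.2, 6.4]
width: 0.0113
grasp_force: 58.9
```

Run:
```python
from h import *
s,im,c=look('w3');print(s['tcp_pos'],s['width'],s['grasp_force'],s['wrist_force'])
for b in blobs(redmask(im),30): print(b)
```

```text
[0.37891387 0.25426687 0.00935166] 0.011272404172151244 58.85682441294193 [-1.46782103 -0.19574888  6.37096977]
(3305.0, ((281.5, 312.5), (127.0, 29.0), 90.0), (267, 249, 30, 128))
```

View pics/w3.png

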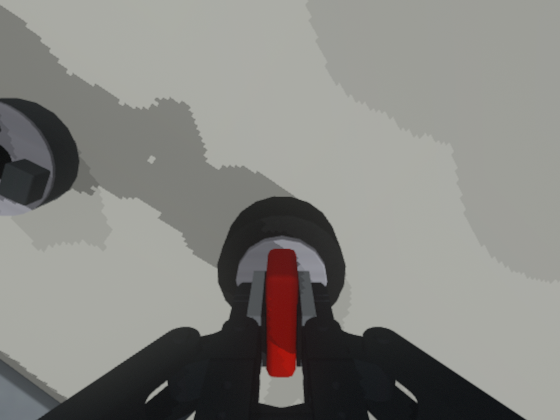

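Grasped: 11.3 mm opening and 59 N, with the wing centred between the pads. Next I lift it and work out the look pose over the slot.

Request:
play_rows(plan="0 0 -1 0 0 0 0.5;0 0 -2.5 0 0 0 0.5;0 0 -4 0 0 0 0.5;0 0 -4.5 0 0 0 0.5;0 0 -4.5 0 0 0 0.5;0 0 -4.5 0 0 0 0.5;0 0 -2 0 0 0 0.5;0 0 0 0 0 0 0.5")

```text
time_s: 4.5
tcp_pos: [0.3796, 0.2545, 0.2423]
tool_rot: [-0.332, 0.943, -0.0, 0.003]
wrist_force: [0.9, 0.7, -1.8]
width: 0.0112
grasp_force: 58.6
```

```bash
cat >> h.py <<'E'
def lockframe(yaw_y):
    "columns x,y,z of the lock; yaw_y = world heading of lock y"
    y=np.array([np.cos(yaw_y),np.sin(yaw_y),0]);h=np.array([y[1],-y[0],0]);t=np.radians(35)
    x=h*np.cos(t)+[0,0,np.sin(t)];z=-h*np.sin(t)+[0,0,np.cos(t)];return np.c_[x,y,z]
def toolR(L): return np.c_[-L[:,1],-L[:,0],-L[:,2]]
E
python3 - <<'E'
from h import *
s=robot.observe();print(s['tcp_pos'],s['width'],s['grasp_force'],s['wrist_force'],s['joint_pos'])
# key in tool from w3 (pose then)
im=cv2.imread('pics/w3.png')[:,:,::-1].copy();s3=dict(s);s3['tcp_pos']=np.array([0.37891387,0.25426687,0.00935166])
c=cam('wrist',s3);T=R.from_quat(s['tool_rot']).as_matrix()
v,u=np.nonzero(redmask(im));P=np.array([T.T@(onz(c,q,.077)-s3['tcp_pos']) for q in zip(u,v)])*1000
print(cv2.minAreaRect(P[:,:2].astype(np.float32)),P[:,0].min(),P[:,0].max())
# guard yaw: yellow mask front edge in top image
im=cv2.imread('pics/top0.png')[:,:,::-1].copy();c=cam('top');h=cv2.cvtColor(im,cv2.COLOR_RGB2HSV)
m=((h[...,0]>18)&(h[...,0]<34)&(h[...,1]>150)&(h[...,2]>120)).astype(np.uint8);m[:130]=0;m[250:]=0;m[:,:230]=0;m[:,340:]=0
for b in blobs(m,300):
    print(b); bx=cv2.boxPoints(b[1]);print([onz(c,q,.09).round(3) for q in bx])
d=((m==0)&(cv2.morphologyEx(m,cv2.MORPH_CLOSE,np.ones((9,9)))>0)).astype(np.uint8);d[:200]=0
yaw=np.pi/2
for b in blobs(d,8):
    print('slot',b);p=onz(c,b[1][0],.105);print(p)
yw=np.radians(82.5); L=lockframe(yw)
T2=toolR(L);print(T2.round(2))
plan(np.array([.565,.008,.105])+.10*L[:,2],T2)
E
```

```text
[0.37960027 0.25447274 0.24228211] 0.011185516735115685 58.629450760781765 [ 0.8869701   0.68661845 -1.78009563] [ 3.02960556e-01 -3.23265137e-01 -2.16259662e-01  1.67190649e+00
  9.05608712e-05 -3.73532925e-01]
((5.704248428344727, -0.11627388000488281), (54.99690628051758, 10.857954025268555), 0.6826115846633911) -21.76053215761149 33.17540008816435
(4970.5, ((282.54278564453125, 190.2774658203125), (64.39695739746094, 81.24214935302734), 10.885526657104492), (245, 145, 77, 91))
[array([0.538, 0.085, 0.09 ]), array([0.719, 0.052, 0.09 ]), array([ 0.692, -0.091,  0.09 ]), array([ 0.512, -0.056,  0.09 ])]
slot (70.5, ((278.3077087402344, 212.46153259277344), (17.258220672607422, 5.099019527435303), 11.309932708740234), (270, 209, 18, 8))
[0.56369032 0.00728998 0.105     ]
[[-0.13 -0.81  0.57]
 [-0.99  0.11 -0.07]
 [-0.   -0.57 -0.82]]
7 rows: [ 2.   -3.21  1.61] [ 0.0824 -0.0327 -0.1058]
```

Run:
```python
from h import *
L=lockframe(np.radians(80));plan(np.array([.564,.0075,.105])+.10*L[:,2],toolR(L),n=9)
```

```text
9 rows: [ 1.51 -2.47  1.28] [ 0.0644 -0.0239 -0.0776]
```

Request:
play_rows(plan="1.51 -2.47 1.28 0.0644 -0.0239 -0.0776 0.5;1.51 -2.47 1.28 0.0644 -0.0239 -0.0776 0.5;1.51 -2.47 1.28 0.0644 -0.0239 -0.0776 0.5;1.51 -2.47 1.28 0.0644 -0.0239 -0.0776 0.5;1.51 -2.47 1.28 0.0644 -0.0239 -0.0776 0.5;1.51 -2.47 1.28 0.0644 -0.0239 -0.0776 0.5;1.51 -2.47 1.28 0.0644 -0.0239 -0.0776 0.5;1.51 -2.47 1.28 0.0644 -0.0239 -0.0776 0.5;1.51 -2.47 1.28 0.0644 -0.0239 -0.0776 0.5;0 0 0 0 0 0 0.5;0 0 0 0 0 0 0.5")

```text
time_s: 5.6
tcp_pos: [0.5544, 0.0342, 0.1866]
tool_rot: [-0.616, 0.74, -0.215, 0.163]
wrist_force: [1.4, 0.4, -1.5]
width: 0.0117
grasp_force: 59.3
```

Run:
```python
from h import *
s,im,c=look('w4');print(s['tcp_pos'],s['width'],s['grasp_force'],s['joint_pos']);print(R.from_quat(s['tool_rot']).as_matrix().round(3))
```

```text
[0.55443191 0.03417866 0.18661325] 0.011719021271583944 59.32518012821674 [-0.14774627 -0.8406714  -0.7888901   1.07837299 -0.04182974 -1.54835641]
[[-0.187 -0.842  0.505]
 [-0.982  0.148 -0.118]
 [ 0.024 -0.518 -0.855]]
```

View pics/w4.png

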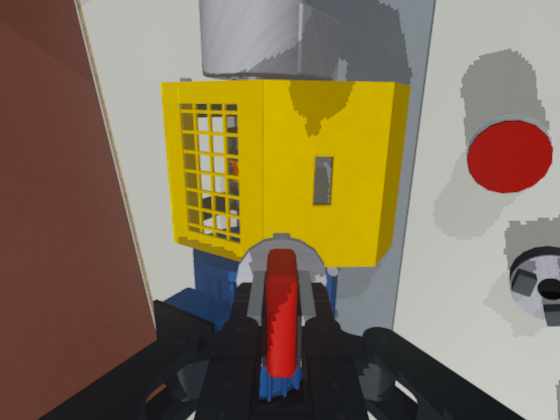

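The slot is at about (323,181) with its long side along the image column. The jar and hub are at the right edge. Joint 2 is at its limit here, so the pose falls short; I'll measure the slot now and use a lower pose.

```bash
cat >> h.py <<'E'
def slot(im,c,box):
    h=cv2.cvtColor(im,cv2.COLOR_RGB2HSV);y=((h[...,0]>18)&(h[...,0]<36)&(h[...,1]>140)).astype(np.uint8)
    m=1-y;k=np.zeros_like(m);x0,y0,x1,y1=box;k[y0:y1,x0:x1]=m[y0:y1,x0:x1]
    b=max(blobs(k,100));print('px',b)
    p=onz(c,b[1][0],.105);yw=np.radians(80)
    for _ in range(4):
        L=lockframe(yw);v,u=np.nonzero(k)
        P=np.array([L.T@(onplane(c,q,p,L[:,2])-p) for q in zip(u,v)])
        (cx,cy),(w,hh),a=cv2.minAreaRect((P[:,:2]*1000).astype(np.float32))
        lo=a+90 if hh>w else a    # long axis angle in (x,y)
        d=(lo-90+90)%180-90
        p=onz(c,b[1][0],.105);yw+=np.radians(d)
    p=p+L[:,:2]@np.array([cx,cy])/1000
    print('slot',p,'yaw',np.degrees(yw),'size',w,hh,'off',cx,cy)
    return p,yw
E
python3 - <<'E'
from h import *
s=robot.observe();c=cam('wrist',s);im=cv2.imread('pics/w4.png')[:,:,::-1].copy()
p,yw=slot(im,c,(300,145,345,220))
E
```

```text
px (725.5, ((322.54638671875, 179.9793701171875), (16.982465744018555, 46.76988983154297), 2.602562189102173), (314, 157, 19, 47))
slot [0.56470553 0.00647239 0.10503004] yaw 79.0971908569336 size 34.91624450683594 12.674094200134277 off 0.052381038665771484 0.35939598083496094
```

```bash
cat >> h.py <<'E'
KX=np.array([.0012,-.0001,0.]);SP=np.array([.5647,.0065,.105]);YW=np.radians(79.1)
def tgt(h,dy=0): # h: TCP height above face along lock z
    L=lockframe(YW);T=toolR(L);return SP+L[:,2]*h-T@KX,T
def err():
    s=robot.observe();L=lockframe(YW);T=R.from_quat(s['tool_rot']).as_matrix()
    e=L.T@(s['tcp_pos']+T@KX-SP);print('key in lock mm',(e*1000).round(2),'rot err in tool',R.from_matrix(T.T@toolR(L)).as_rotvec().round(4));print('tool shift to axis cm',(-(T.T@L)[:,:2]@e[:2]*100).round(3));print(s['joint_pos'].round(3),s['wrist_force'].round(1),s['torque'].round(2),s['width'],s['grasp_force'],s['time_s'])
E
python3 - <<'E'
from h import *
err();plan(*tgt(.035),n=5)
E
```

```text
key in lock mm [34.75 24.61 76.2 ] rot err in tool [ 0.065  -0.0188  0.0153]
tool shift to axis cm [2.405 3.503 0.273]
[-0.147 -0.841 -0.788  1.079 -0.042 -1.548] [-0.1 -0.9 -1.7] [0.18 0.61 0.01] 0.010841105775484253 59.32451393455267 5.65
5 rows: [0.48 0.67 0.86] [ 0.013  -0.0038  0.0031]
```

Request:
play_rows(plan="0.48 0.67 0.86 0.013 -0.0038 0.0031 0.5;0.48 0.67 0.86 0.013 -0.0038 0.0031 0.5;0.48 0.67 0.86 0.013 -0.0038 0.0031 0.5;0.48 0.67 0.86 0.013 -0.0038 0.0031 0.5;0.48 0.67 0.86 0.013 -0.0038 0.0031 0.5;0 0 0 0 0 0 0.5;0 0 0 0 0 0 0.5")

```text
time_s: 6.35
tcp_pos: [0.5766, 0.0163, 0.1355]
tool_rot: [-0.609, 0.74, -0.223, 0.178]
wrist_force: [0.2, 0.4, -0.4]
width: 0.0112
grasp_force: 59.4
```

Run:
```python
from h import *
err()
s,im,c=look('w5');cv2.imwrite('pics/w5.png',im[:,:,::-1])
```

```text
key in lock mm [25.61 10.66 19.33] rot err in tool [ 0.0313 -0.0092  0.0006]
tool shift to axis cm [1.064 2.561 0.09 ]
[-0.194 -0.841 -0.898  0.934 -0.007 -1.574] [ 0.2  0.4 -0.4] [0.09 0.69 0.04] 0.011223394569105186 59.37320418655872 6.35
```

View pics/w5.png

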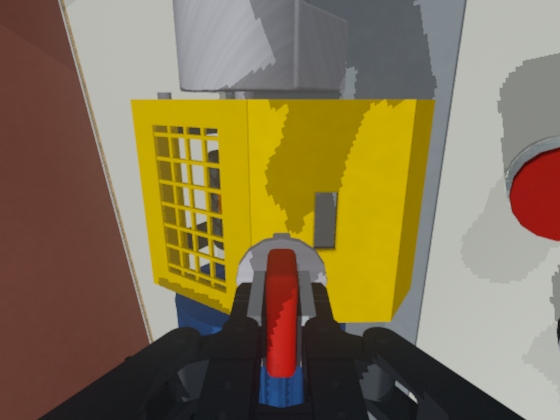

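Joint 2 is still at its limit (-0.84). I'll fit a simple arm model from the joint and pose pairs I have, to see which tool attitudes can reach the slot.

```bash
cat > kin.py <<'E'
from h import *
from scipy.optimize import least_squares
s=robot.observe()
Q=np.array([[0.931,.104,.097,1.564,0,1.353],[.30732,-.344237,-.399835,1.51631,.00027,-.29865],[.30296,-.323265,-.21626,1.671906,.00009,-.373533],[-0.14774627,-0.8406714,-0.7888901,1.07837299,-0.04182974,-1.54835641],s['joint_pos']])
P=np.array([[.2454,.5471,.1948],[.37813,.25608,.15076],[.3796,.25447,.24228],[.55443,.03418,.18661],s['tcp_pos']])
O=[R.from_quat([.209327,.977845,-.0006,-.00028]),None,R.from_quat([-.332,.943,0,.003]),R.from_quat([-0.616,0.74,-0.215,0.163]),R.from_quat(s['tool_rot'])]
def rot(q,sg):
    p=q[1]-q[2]+q[3]   # pi/2 = down
    # base: tool z=(cos p,0,-sin p), x = points back at q6=0
    B=np.array([[-np.sin(p),0,np.cos(p)],[0,1,0],[-np.cos(p),0,-np.sin(p)]])
    return R.from_euler('z',q[0]).as_matrix()@B@R.from_euler('x',sg*q[4]).as_matrix()@R.from_euler('z',q[5]).as_matrix()
def pos(q,k,sg):
    o,a,h,A,B,C,D,Lt=k;u=q[1]-q[2]
    r=a+A*np.sin(q[1])+B*np.cos(q[1])+C*np.cos(u)+D*np.sin(u)
    z=h+A*np.cos(q[1])-B*np.sin(q[1])-C*np.sin(u)+D*np.cos(u)
    return R.from_euler('z',q[0]).apply([r,o,z])+Lt*rot(q,sg)[:,2]
E
python3 - <<'E'
from kin import *
for sg in (1,-1):
    for q,o in zip(Q,O):
        if o is not None: print(sg,np.degrees((o.inv()*R.from_matrix(rot(q,sg))).magnitude()).round(2),end=' ')
    f=lambda k:np.r_[(np.array([pos(q,k,sg) for q in Q])-P).ravel()*1000,np.array([k[1],k[4],k[6]])*.5/.05]
    r=least_squares(f,[.13,0,.3,.4,0,.4,0,.2]);print(r.x.round(4),np.abs(r.fun).max())
E
```

```text
1 0.07 1 0.04 1 4.78 1 0.82 [ 1.218e-01 -2.000e-04  2.858e-01  3.265e-01 -1.500e-03  5.509e-01
  5.120e-02  4.626e-01] 25.63231590996884
-1 0.07 -1 0.03 -1 0.06 -1 0.0 [ 1.310e-01 -9.000e-04  2.949e-01  3.348e-01  1.000e-04  5.510e-01
  4.600e-02  4.749e-01] 4.2490168862892865
```

Run:
```python
from kin import *
def pos2(q,k):
    o,a,h,A,B,C,D,Lt,W,o2=k;p=q[1]-q[2]+q[3]
    return pos(q,[o,a,h,A,B,C,D,Lt],-1)+R.from_euler('z',q[0]).apply([W*np.cos(p)+o2*np.sin(p),0,-W*np.sin(p)+o2*np.cos(p)])
k0=np.array([.13,0,.3,.35,0,.45,0,.2,.15,0])
f=lambda k:np.r_[(np.array([pos2(q,k) for q in Q])-P).ravel()*1000,(k-k0)*np.array([0,5,0,1,5,1,5,1,1,5])]
r=least_squares(f,k0);print(r.x.round(4));print(r.fun[:15].reshape(5,3).round(2));k=r.x
np.save('k.npy',k)
# solve IK: for leans phi about lock x and height h
L=lockframe(YW);lo=np.array([-2.99,-.84,-1.1,-1.84,-1.51,-3.14]);hi=np.array([2.99,1.86,1.16,2.11,1.56,3.14])
G=-.0537  # key grip centre in tool z
for phi in range(-50,51,10):
  for hh in (.045,.029):   # grip centre height over the face
    Z=R.from_rotvec(np.radians(phi)*L[:,0]).as_matrix()@toolR(L)
    gp=SP+L[:,2]*hh;tp=gp-Z[:,2]*G
    g=lambda q:np.r_[(pos2(q,k)-tp)*20,(R.from_matrix(Z).inv()*R.from_matrix(rot(q,-1))).as_rotvec()*3]
    s=least_squares(g,np.clip(Q[4],lo+1e-3,hi-1e-3),bounds=(lo,hi))
    un=least_squares(g,Q[4])
    print(phi,hh,'err mm',(np.linalg.norm(s.fun[:3])/20*1000).round(1),'deg',np.degrees(np.linalg.norm(s.fun[3:])/3).round(1),'unbounded q',un.x.round(2))
```

```text
[ 1.296e-01 -2.000e-04  2.964e-01  3.362e-01  1.600e-03  5.505e-01
  4.530e-02  3.401e-01  1.372e-01 -1.600e-03]
[[ 0.1  -0.07  0.  ]
 [-0.02  0.04  0.02]
 [-0.01  0.05 -0.02]
 [-0.   -0.    0.03]
 [ 0.01  0.04 -0.03]]
-50 0.045 err mm 0.0 deg 0.0 unbounded q [ 0.23  0.01 -0.45  1.07 -1.02 -0.88]
-50 0.029 err mm 0.0 deg 0.0 unbounded q [ 0.23  0.04 -0.44  1.04 -1.02 -0.89]
-40 0.045 err mm 0.0 deg 0.0 unbounded q [ 0.18 -0.24 -0.63  0.91 -0.86 -1.09]
-40 0.029 err mm 0.0 deg 0.0 unbounded q [ 0.18 -0.2  -0.63  0.87 -0.86 -1.1 ]
-30 0.045 err mm 0.0 deg 0.0 unbounded q [ 0.11 -0.46 -0.78  0.83 -0.68 -1.25]
-30 0.029 err mm 0.0 deg 0.0 unbounded q [ 0.11 -0.42 -0.77  0.79 -0.67 -1.26]
-20 0.045 err mm 0.0 deg 0.0 unbounded q [ 0.02 -0.67 -0.89  0.81 -0.46 -1.38]
-20 0.029 err mm 0.0 deg 0.0 unbounded q [ 0.01 -0.62 -0.89  0.76 -0.46 -1.39]
-10 0.045 err mm 0.0 deg 0.0 unbounded q [-0.1  -0.83 -0.98  0.83 -0.23 -1.5 ]
-10 0.029 err mm 0.0 deg 0.0 unbounded q [-0.1  -0.79 -0.98  0.78 -0.22 -1.5 ]
0 0.045 err mm 2.7 deg 2.7 unbounded q [-0.24 -0.95 -1.04  0.87  0.03 -1.61]
0 0.029 err mm 1.5 deg 1.4 unbounded q [-0.23 -0.9  -1.03  0.82  0.03 -1.61]
10 0.045 err mm 3.3 deg 3.4 unbounded q [-0.38 -0.98 -1.05  0.92  0.28 -1.73]
10 0.029 err mm 2.2 deg 2.1 unbounded q [-0.37 -0.93 -1.05  0.87  0.28 -1.72]
20 0.045 err mm 1.5 deg 1.7 unbounded q [-0.5  -0.91 -1.03  0.97  0.51 -1.87]
20 0.029 err mm 0.4 deg 0.4 unbounded q [-0.5  -0.86 -1.02  0.91  0.51 -1.86]
30 0.045 err mm 0.0 deg 0.0 unbounded q [-0.61 -0.75 -0.96  1.03  0.72 -2.03]
30 0.029 err mm 0.0 deg 0.0 unbounded q [-0.6  -0.7  -0.95  0.97  0.72 -2.02]
40 0.045 err mm 0.0 deg 0.0 unbounded q [-0.69 -0.52 -0.84  1.12  0.89 -2.24]
40 0.029 err mm 0.0 deg 0.0 unbounded q [-0.68 -0.47 -0.83  1.07  0.88 -2.22]
50 0.045 err mm 0.0 deg 0.0 unbounded q [-0.74 -0.24 -0.68  1.29  1.01 -2.5 ]
50 0.029 err mm 0.0 deg 0.0 unbounded q [-0.73 -0.2  -0.67  1.24  1.01 -2.48]
```

```bash
cat >> kin.py <<'E'
K=np.load('k.npy') if __import__('os').path.exists('k.npy') else None
lo=np.array([-2.99,-.84,-1.1,-1.84,-1.51,-3.14]);hi=np.array([2.99,1.86,1.16,2.11,1.56,3.14])
def pos2(q,k):
    o,a,h,A,B,C,D,Lt,W,o2=k;p=q[1]-q[2]+q[3]
    return pos(q,[o,a,h,A,B,C,D,Lt],-1)+R.from_euler('z',q[0]).apply([W*np.cos(p)+o2*np.sin(p),0,-W*np.sin(p)+o2*np.cos(p)])
def ik(tp,Z,q0):
    g=lambda q:np.r_[(pos2(q,K)-tp)*20,(R.from_matrix(Z).inv()*R.from_matrix(rot(q,-1))).as_rotvec()*3]
    return least_squares(g,q0).x
LK=lockframe(YW);G=-.0537
def attitude(phi,tau=0,turn=0):
    "lean phi about lock x, extra tilt tau about lock y (deg), then turn about lock z"
    a=lambda d,ax:R.from_rotvec(np.radians(d)*LK[:,ax]).as_matrix()
    return a(turn,2)@a(tau,1)@a(phi,0)@toolR(LK)
def tcp_for(Z,along,lockpt):
    "TCP so that the key-axis point `along` m below grip centre sits at lockpt (lock coords)"
    return SP+LK@np.asarray(lockpt)-Z@(KX+[0,0,G+along])
E
python3 - <<'E'
from kin import *
q0=robot.observe()['joint_pos']
for phi,tau in [(-6,0),(-8,0),(-10,0),(-12,0),(-6,2),(-6,-2),(-8,2),(-8,-2)]:
    Z=attitude(phi,tau);print(phi,tau,'tilt',np.degrees(np.arccos(-Z[2,2])).round(1),[ik(tcp_for(Z,.044,[0,0,h]),Z,q0)[1].round(3) for h in (.03,.015,0,-.012)])
# turning with lean -20 / -12 regrasped flat
for phi in (-12,-20,-30):
    q=q0
    for t in range(0,-91,-15):
        Z=attitude(phi,0,t);q=ik(SP+LK@[-.002,0,.029]-Z@[0,0,G],Z,q);print(phi,t,q.round(2))
E
```

```text
-6 0 tilt 35.4 [np.float64(-0.954), np.float64(-0.914), np.float64(-0.871), np.float64(-0.835)]
-8 0 tilt 35.8 [np.float64(-0.923), np.float64(-0.883), np.float64(-0.841), np.float64(-0.806)]
-10 0 tilt 36.2 [np.float64(-0.889), np.float64(-0.85), np.float64(-0.808), np.float64(-0.773)]
-12 0 tilt 36.8 [np.float64(-0.852), np.float64(-0.814), np.float64(-0.773), np.float64(-0.738)]
-6 2 tilt 33.5 [np.float64(-0.89), np.float64(-0.851), np.float64(-0.811), np.float64(-0.776)]
-6 -2 tilt 37.4 [np.float64(-1.021), np.float64(-0.98), np.float64(-0.935), np.float64(-0.897)]
-8 2 tilt 33.8 [np.float64(-0.861), np.float64(-0.823), np.float64(-0.783), np.float64(-0.749)]
-8 -2 tilt 37.7 [np.float64(-0.987), np.float64(-0.946), np.float64(-0.902), np.float64(-0.865)]
-12 0 [-0.08 -0.76 -0.97  0.78 -0.27 -1.48]
-12 -15 [-0.09 -0.69 -0.9   0.82 -0.26 -1.21]
-12 -30 [-0.1  -0.64 -0.85  0.87 -0.22 -0.96]
-12 -45 [-0.13 -0.6  -0.81  0.91 -0.17 -0.72]
-12 -60 [-0.16 -0.58 -0.78  0.94 -0.12 -0.49]
-12 -75 [-0.19 -0.57 -0.77  0.96 -0.05 -0.26]
-12 -90 [-0.23 -0.58 -0.77  0.98  0.02 -0.04]
-20 0 [ 0.01 -0.63 -0.9   0.76 -0.46 -1.38]
-20 -15 [-0.   -0.53 -0.79  0.85 -0.42 -1.12]
-20 -30 [-0.03 -0.46 -0.71  0.94 -0.36 -0.87]
-20 -45 [-0.07 -0.41 -0.65  1.   -0.28 -0.64]
-20 -60 [-0.12 -0.38 -0.61  1.05 -0.19 -0.43]
-20 -75 [-0.17 -0.37 -0.59  1.08 -0.09 -0.23]
-20 -90 [-0.23 -0.39 -0.6   1.1   0.01 -0.03]
-30 0 [ 0.11 -0.43 -0.78  0.79 -0.67 -1.26]
-30 -15 [ 0.08 -0.31 -0.64  0.94 -0.61 -0.98]
-30 -30 [ 0.04 -0.23 -0.52  1.06 -0.51 -0.74]
-30 -45 [-0.02 -0.17 -0.44  1.14 -0.39 -0.53]
-30 -60 [-0.08 -0.15 -0.39  1.21 -0.27 -0.35]
-30 -75 [-0.15 -0.14 -0.37  1.24 -0.13 -0.19]
-30 -90 [-0.22 -0.16 -0.38  1.26  0.   -0.03]
```

The arm model fits to 0.1 mm. A 9° sideways lean with 2° less tilt keeps joint 2 in range, and the slot clearance allows it. I'll move to just above the slot in that attitude.

Run:
```python
from kin import *
q0=robot.observe()['joint_pos'];Z=attitude(-9,2)
t=tcp_for(Z,.044,[0,0,.017]);print(ik(t,Z,q0).round(3));plan(t,Z,n=6)
```

```text
[-0.093 -0.813 -0.93   0.893 -0.21  -1.487]
6 rows: [0.19 0.44 0.24] [-0.0008  0.0247  0.    ]
```

Request:
play_rows(plan="0.19 0.44 0.24 -0.0008 0.0247 0 0.5;0.19 0.44 0.24 -0.0008 0.0247 0 0.5;0.19 0.44 0.24 -0.0008 0.0247 0 0.5;0.19 0.44 0.24 -0.0008 0.0247 0 0.5;0.19 0.44 0.24 -0.0008 0.0247 0 0.5;0.19 0.44 0.24 -0.0008 0.0247 0 0.5;0 0 0 0 0 0 0.5;0 0 0 0 0 0 0.5")

```text
time_s: 7.2
tcp_pos: [0.5605, 0.0074, 0.111]
tool_rot: [-0.592, 0.751, -0.266, 0.123]
wrist_force: [0.3, 0.6, -0.7]
width: 0.0113
grasp_force: 59.4
```

```bash
cat >> kin.py <<'E'
def keyerr():
    s=robot.observe();T=R.from_quat(s['tool_rot']).as_matrix()
    for n,a in (('grip',0),('head',.044)): print(n,((LK.T@(s['tcp_pos']+T@(KX+[0,0,G+a])-SP))*1000).round(2),end=' ')
    v=LK.T@-T[:,2];print('lean y,x deg',np.degrees(np.arcsin(v[1])).round(2),np.degrees(np.arcsin(v[0])).round(2),'F lock',(LK.T@s['wrist_force']).round(1),s['torque'].round(2),s['joint_pos'].round(3),'w',s['width'].round(4),s['grasp_force'].round(1),s['time_s'])
    return s
E
python3 - <<'E'
from kin import *
s=keyerr()
s,im,c=look('w6')
# where is the slot in this picture by prediction, plus measurement
print(proj(c,SP),[proj(c,SP+LK@[0,y,0]).round(0) for y in (-.0185,.0185)])
h=cv2.cvtColor(im,cv2.COLOR_RGB2HSV);v,u=np.nonzero(redmask(im)[:,230:330]);print('red',v.min(),v.max(),u.min()+230,u.max()+230)
E
```

```text
grip [ 1.82  7.24 60.56] head [ 0.33  0.4  17.12] Traceback (most recent call last):
  File "<stdin>", line 2, in <module>
  File "kin.py", line 36, in keyerr
    v=LK.T@-T[:,2];print('lean y,x deg',np.degrees(np.arcsin(v[1])).round(2),np.degrees(np.arcsin(v[0])).round(2),'F lock',(LK.T@s['wrist_force']).round(1),s['torque'].round(2),s['joint_pos'].round(3),'w',s['width'].round(4),s['grasp_force'].round(1),s['time_s'])
                                                                                                                                                                                                             ^^^^^^^^^^^^^^^^
AttributeError: 'float' object has no attribute 'round'
```

```bash
sed -i "s/s\['width'\].round(4),s\['grasp_force'\].round(1)/round(s['width'],4),round(s['grasp_force'],1)/" kin.py
python3 - <<'E'
from kin import *
s=keyerr();T=R.from_quat(s['tool_rot']).as_matrix()
print('tool shift per lock axis mm (cols x,y,z)\n',(T.T@LK).round(3))
E
```

```text
grip [ 1.82  7.24 60.56] head [ 0.33  0.4  17.12] lean y,x deg 8.95 1.94 F lock [-0.3  0.6 -0.7] [ 0.31  0.6  -0.01] [-0.093 -0.814 -0.93   0.893 -0.209 -1.488] w 0.0113 59.4 7.2
tool shift per lock axis mm (cols x,y,z)
 [[ 0.006 -0.988  0.155]
 [-0.999 -0.001  0.034]
 [-0.034 -0.156 -0.987]]
```

Request:
play_rows(plan="-0.055 -0.008 0.395 0 0 0 0.5;-0.055 -0.008 0.395 0 0 0 0.5;-0.055 -0.008 0.395 0 0 0 0.5;-0.055 -0.008 0.395 0 0 0 0.5;0 0 0 0 0 0 0.5")

```text
time_s: 7.7
tcp_pos: [0.5686, 0.0049, 0.0961]
tool_rot: [-0.592, 0.751, -0.266, 0.122]
wrist_force: [-0.3, -0.7, -2.0]
width: 0.0112
grasp_force: 59.4
```

```bash
python3 -c "
from kin import *
keyerr()"
```

```text
grip [ 0.3   6.4  43.49] head [-1.28 -0.49  0.06] lean y,x deg 9.02 2.06 F lock [-1.3 -0.7 -1.6] [0.29 0.6  0.02] [-0.097 -0.771 -0.932  0.85  -0.208 -1.491] w 0.0112 59.4 7.7
```

Request:
play_rows(plan="-0.05 -0.06 0.3 0 0 0 0.5;-0.05 -0.06 0.3 0 0 0 0.5;-0.03 -0.03 0.2 0 0 0 0.5;0 0 0 0 0 0 0.5")

```text
time_s: 8.1
tcp_pos: [0.5743, 0.0039, 0.0906]
tool_rot: [-0.592, 0.751, -0.266, 0.122]
wrist_force: [-0.6, 1.4, -1.7]
width: 0.0111
grasp_force: 59.4
```

```bash
python3 -c "
from kin import *
keyerr()"
```

```text
grip [ 1.9   6.54 35.72] head [ 0.35 -0.35 -7.71] lean y,x deg 9.02 2.02 F lock [-1.7  1.3 -0.9] [ 0.36  0.63 -0.04] [-0.098 -0.745 -0.927  0.828 -0.207 -1.492] w 0.0111 59.4 8.1
```

Run:
```python
from kin import *
q0=robot.observe()['joint_pos']
for ph,ta in ((-6,1),(-5,1.5)):
    Z=attitude(ph,ta);t=tcp_for(Z,.044,[0,0,-.0125]);print(ik(t,Z,q0).round(3));plan(t,Z,n=4)
```

```text
[-0.14  -0.804 -0.975  0.812 -0.133 -1.528]
4 rows: [-0.04  0.    0.12] [ 0.0045 -0.0132  0.0007]
[-0.155 -0.802 -0.969  0.822 -0.107 -1.541]
4 rows: [-0.04  0.    0.12] [ 0.0024 -0.0175  0.0004]
```

Request:
play_rows(plan="-0.04 0 0.12 0.0024 -0.0175 0.0004 0.5;-0.04 0 0.12 0.0024 -0.0175 0.0004 0.5;-0.04 0 0.12 0.0024 -0.0175 0.0004 0.5;-0.04 0 0.12 0.0024 -0.0175 0.0004 0.5;0 0 0 0 0 0 0.5")

```text
time_s: 8.6
tcp_pos: [0.5772, 0.0041, 0.0872]
tool_rot: [-0.599, 0.746, -0.249, 0.152]
wrist_force: [-3.2, 0.9, 1.5]
width: 0.0114
grasp_force: 59.9
```

Run:
```python
from kin import *
s=keyerr();T=R.from_quat(s['tool_rot']).as_matrix()
# then, after release, regrasp pose: lean -20, key flat at [-.002,0,0]; pads same place on wing
for ph in (-15,-20):
    Z=attitude(ph);t=SP+LK@[-.001,0,.029]-Z@[0,0,G];print(ik(t,Z,s['joint_pos']).round(3));plan(t,Z,n=4)
```

```text
grip [ 1.68  3.48 31.66] head [  0.58  -0.3  -12.16] lean y,x deg 4.92 1.43 F lock [-1.8  0.3  3.2] [0.5  0.98 0.13] [-0.157 -0.805 -0.97   0.823 -0.104 -1.542] w 0.0114 59.9 8.6
[-0.042 -0.712 -0.941  0.769 -0.344 -1.442]
4 rows: [0.34 0.03 0.08] [0.0062 0.044  0.0009]
[ 0.013 -0.624 -0.893  0.764 -0.46  -1.385]
4 rows: [0.46 0.03 0.07] [0.0062 0.0658 0.0012]
```

Request:
play_rows(plan="0 0 0 0 0 0 3;0 0 0 0 0 0 3;0 0 0 0 0 0 3;0 0 0 0 0 0 3;0.46 0.03 0.07 0.0062 0.0658 0.0012 3;0.46 0.03 0.07 0.0062 0.0658 0.0012 3;0.46 0.03 0.07 0.0062 0.0658 0.0012 3;0.46 0.03 0.07 0.0062 0.0658 0.0012 3;0 0 0 0 0 0 3;0 0 0 0 0 0 3")

```text
time_s: 9.6
tcp_pos: [0.5724, -0.0129, 0.0863]
tool_rot: [-0.559, 0.757, -0.333, 0.061]
wrist_force: [-0.7, 0.9, 0.1]
width: 0.0297
grasp_force: 0.0
```

Run:
```python
from kin import *
s=keyerr();s,im,c=look('w7')
for P in ([0,.023,.043],[0,-.023,.043]): print(proj(c,SP+LK@np.array(P)).round(0))
v,u=np.nonzero(redmask(im)[:,230:330]);print('red',v.min(),v.max(),u.min()+230,u.max()+230)
```

```text
grip [-1.42 -0.37 29.11] head [ -1.47 -15.39 -12.25] lean y,x deg 19.96 0.05 F lock [-0.6  0.7  0.6] [ 0.41  0.48 -0.01] [ 0.014 -0.623 -0.893  0.763 -0.459 -1.386] w 0.0297 0.0 9.6
[279. 380.]
[280. 255.]
red 256 382 270 305
```

View pics/w7.png

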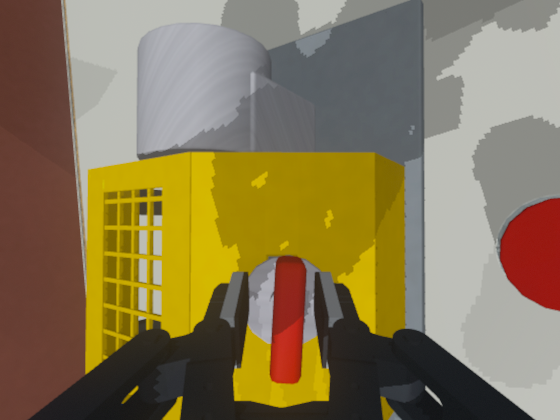

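The key is fully in: its collar lies flat on the slope and the wing is between the open pads, about 2 mm right of centre at column 287. I'll centre on it, grip, and turn a quarter.

Request:
play_rows(plan="0 0.1 0.2 0 0 0.03 3;0 0 0 0 0 0 0.5;0 0 0 0 0 0 0.5;0 0 0 0 0 0 0.5;0 0 0 0 0 0 0.5;0 0 0 0 0 0 0.5")

```text
time_s: 10.25
tcp_pos: [0.5723, -0.0146, 0.0847]
tool_rot: [-0.546, 0.766, -0.333, 0.065]
wrist_force: [-5.9, -2.0, 2.9]
width: 0.0125
grasp_force: 58.6
```

Run:
```python
from kin import *
s=keyerr();T=R.from_quat(s['tool_rot']).as_matrix()
piv=s['tcp_pos']+T@[0,0,G];piv=SP+LK@np.array([(LK.T@(piv-SP))[0],0,0])
Rt=R.from_rotvec(-np.radians(90)*LK[:,2]).as_matrix()
t=piv+Rt@(s['tcp_pos']-piv);print('end q',ik(t,Rt@T,s['joint_pos']).round(2));plan(t,Rt@T,n=18)
```

```text
grip [-2.14 -1.96 27.66] head [ -2.15 -17.1  -13.66] lean y,x deg 20.13 0.02 F lock [-2.8 -3.1  5.5] [-0.08  1.12 -0.57] [ 0.012 -0.622 -0.897  0.759 -0.461 -1.357] w 0.0125 58.6 10.25
end q [-0.23 -0.38 -0.6   1.1   0.01 -0.01]
18 rows: [-0.    0.17 -0.  ] [-0.03    0.0009  0.0819]
```

Request:
play_rows(plan="0 0.17 0 -0.03 0.0009 0.082 0.5;0 0.17 0 -0.03 0.0009 0.082 0.5;0 0.17 0 -0.03 0.0009 0.082 0.5;0 0.17 0 -0.03 0.0009 0.082 0.5;0 0.17 0 -0.03 0.0009 0.082 0.5;0 0.17 0 -0.03 0.0009 0.082 0.5;0 0 0 0 0 0 0.5")

```text
time_s: 10.95
tcp_pos: [0.5658, -0.0105, 0.0797]
tool_rot: [-0.346, 0.902, -0.239, 0.094]
wrist_force: [-5.5, 2.3, 6.0]
width: 0.0123
grasp_force: 60.2
```

```bash
python3 -c "
from kin import *
keyerr()"
```

```text
grip [-2.23 -1.53 27.66] head [ -9.8  -14.59 -13.67] lean y,x deg 17.26 9.9 F lock [-1.3  1.2  8.3] [ 0.34  0.69 -0.21] [-0.035 -0.452 -0.71   0.932 -0.363 -0.837] w 0.0123 60.2 10.95
```

Request:
play_rows(plan="0 0.17 0 -0.03 0.0009 0.082 0.5;0 0.17 0 -0.03 0.0009 0.082 0.5;0 0.17 0 -0.03 0.0009 0.082 0.5;0 0.17 0 -0.03 0.0009 0.082 0.5;0 0.17 0 -0.03 0.0009 0.082 0.5;0 0.17 0 -0.03 0.0009 0.082 0.5;0 0.17 0 -0.03 0.0009 0.082 0.5;0 0.17 0 -0.03 0.0009 0.082 0.5;0 0.17 0 -0.03 0.0009 0.082 0.5;0 0.17 0 -0.03 0.0009 0.082 0.5;0 0.17 0 -0.03 0.0009 0.082 0.5;0 0.17 0 -0.03 0.0009 0.082 0.5;0 0 0 0 0 0 0.5")

```text
time_s: 12.25
tcp_pos: [0.5606, 0.0077, 0.0737]
tool_rot: [0.109, 0.985, -0.01, 0.13]
wrist_force: [-5.7, 2.9, 7.7]
width: 0.0122
grasp_force: 59.4
```

Run:
```python
from kin import *
s=keyerr();T=R.from_quat(s['tool_rot']).as_matrix();v=LK.T@T[:,1];print('wing normal(tool y) in lock',v.round(3))
```

```text
grip [-4.16  0.2  27.63] head [-19.26   0.27 -13.7 ] lean y,x deg -0.1 20.06 F lock [-0.6  1.7  9.8] [0.51 0.95 0.1 ] [-0.227 -0.383 -0.599  1.094  0.011 -0.005] w 0.0122 59.4 12.25
wing normal(tool y) in lock [ 0.029  1.    -0.009]
```

Request:
play_rows(plan="0 0 0 0 0 0 3;0 0 0 0 0 0 3;0 0 0 0 0 0 3;0 0 0 0 0 0 3;0 0 -1.5 0 0 0 3;0 0 -3 0 0 0 3;0 0 -4 0 0 0 3;0 0 -4 0 0 0 3;0 0 0 0 0 0 3;0 0 0 0 0 0 3")

```text
time_s: 13.25
tcp_pos: [0.5295, 0.0135, 0.1949]
tool_rot: [0.109, 0.985, -0.01, 0.13]
wrist_force: [-0.1, -0.2, -0.9]
width: 0.0299
grasp_force: 0.0
```

Run:
```python
from kin import *
s=keyerr();s,im,c=look('w8')
for P in ([.023,0,.043],[-.023,0,.043]): print(proj(c,SP+LK@np.array(P)).round(0))
b=[b for b in blobs(redmask(im),200)];print(b)
bb=min(b,key=lambda q:np.hypot(*(np.array(q[1][0])-proj(c,SP+LK@[0,0,.043]))));bx=cv2.boxPoints(bb[1])
P=np.array([LK.T@(onplane(c,q,SP+LK@[0,0,.043],LK[:,2])-SP) for q in bx])*1000;print(P.round(1))
e=P[1]-P[0] if np.linalg.norm(P[1]-P[0])>np.linalg.norm(P[2]-P[1]) else P[2]-P[1]
print('wing angle from lock x deg',np.degrees(np.arctan2(e[1],e[0])).round(1),'centre',P.mean(0).round(1))
# selector from top image again: pose to look from
pt=np.array([.381,-.254,.0965]);qq=ik(pt+[0,0,.05],tooldown(np.pi),s['joint_pos']);print(qq.round(2))
```

```text
grip [ 39.41   0.15 145.04] head [ 24.36   0.17 103.69] lean y,x deg -0.02 20.0 F lock [-0.6 -0.2 -0.7] [ 0.04  0.25 -0.06] [-0.228 -0.493 -0.461  1.341  0.01  -0.007] w 0.0299 0.0 13.25
[280. 249.]
[279. 183.]
[(868.0, ((280.5, 211.5), (63.0, 15.0), 90.0), (273, 180, 16, 64)), (3398.0, ((246.67648315429688, 54.70587158203125), (69.60771942138672, 63.059261322021484), 75.96376037597656), (215, 19, 64, 71))]
[[-25.4  -3.9  43. ]
 [-25.1   6.7  43. ]
 [ 19.2   5.5  43. ]
 [ 18.9  -5.1  43. ]]
wing angle from lock x deg -1.6 centre [-3.1  0.8 43. ]
[-0.88 -0.34 -0.41  1.51  0.   -0.88]
```

The key is locked: the wing lies 1.6° off the slope's x axis, at the expected settled height. Next is the selector.

Run:
```python
from kin import *
q0=robot.observe()['joint_pos'];Z=tooldown(np.radians(242))
t=np.array([.381,-.254,.16]);print(ik(t,Z,[-.88,-.34,-.41,1.51,0,-1.9]).round(2));plan(t,Z,n=12)
```

```text
[-0.88 -0.34 -0.38  1.53 -0.   -1.96]
12 rows: [ 2.14 -1.72  0.02] [-0.0135  0.0189 -0.1079]
```

Request:
play_rows(plan="2.14 -1.72 0.02 -0.0135 0.0189 -0.108 5;2.14 -1.72 0.02 -0.0135 0.0189 -0.108 5;2.14 -1.72 0.02 -0.0135 0.0189 -0.108 5;2.14 -1.72 0.02 -0.0135 0.0189 -0.108 5;2.14 -1.72 0.02 -0.0135 0.0189 -0.108 5;2.14 -1.72 0.02 -0.0135 0.0189 -0.108 5;2.14 -1.72 0.02 -0.0135 0.0189 -0.108 5;2.14 -1.72 0.02 -0.0135 0.0189 -0.108 5;2.14 -1.72 0.02 -0.0135 0.0189 -0.108 5;2.14 -1.72 0.02 -0.0135 0.0189 -0.108 5;2.14 -1.72 0.02 -0.0135 0.0189 -0.108 5;2.14 -1.72 0.02 -0.0135 0.0189 -0.108 5;0 0 0 0 0 0 5;0 0 0 0 0 0 5")

```text
time_s: 14.7
tcp_pos: [0.3806, -0.2529, 0.1587]
tool_rot: [-0.515, 0.857, 0.002, -0.0]
wrist_force: [-0.8, 0.4, 0.4]
width: 0.05
grasp_force: 0.0
```

Run:
```python
from kin import *
s,im,c=look('w9');print(s['tcp_pos'],s['joint_pos'].round(3),R.from_quat(s['tool_rot']).as_matrix().round(3)[:,2],proj(c,[.381,-.254,.11]))
```

```text
[ 0.38063909 -0.25290316  0.15868716] [-8.740e-01 -3.390e-01 -3.810e-01  1.532e+00  1.000e-03 -1.956e+00] [-0.002  0.003 -1.   ] [280.75410099 222.72663315]
```

View pics/w9.png

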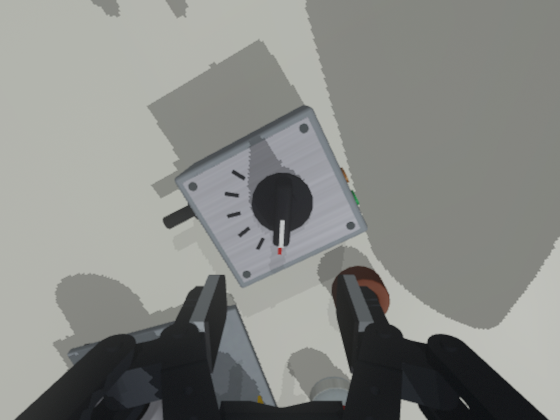

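The selector skirt is centred near (282,202). The bar runs down the image, with the white pointer at about (281,221)–(281,246) by the red off mark at (280,251). The dial runs clockwise to the left, and the seals at (362,292) lie outside the fingers' way.

Run:
```python
from kin import *
s=robot.observe();c=cam('wrist',s);T=R.from_quat(s['tool_rot']).as_matrix()
im=cv2.imread('pics/w9.png')[:,:,::-1].copy();g=cv2.cvtColor(im,cv2.COLOR_RGB2GRAY);hsv=cv2.cvtColor(im,cv2.COLOR_RGB2HSV)
tl=lambda q,z:T.T@(onz(c,q,z)-s['tcp_pos'])*1000
roi=np.zeros_like(g);roi[165:260,240:325]=1
cs,_=cv2.findContours(((g<60)&(roi>0)).astype(np.uint8),cv2.RETR_EXTERNAL,cv2.CHAIN_APPROX_NONE)
k=max(cs,key=cv2.contourArea)[:,0,:].astype(float)
P=np.array([tl(q,.077)[:2] for q in k])
m=np.array([not(268<q[0]<298) for q in k])
r=least_squares(lambda x:np.hypot(*(P[m]-x[:2]).T)-x[2],[0,0,24],loss='soft_l1');print('skirt centre tool mm, radius',r.x.round(2),np.abs(r.fun).max().round(1))
w=(g>140)&(hsv[...,1]<40);b=np.zeros_like(w);b[215:250,272:291]=1;v,u=np.nonzero(w&b)
W=np.array([tl(q,.110)[:2] for q in zip(u,v)]);
vx,vy,x0,y0=cv2.fitLine(W.astype(np.float32),cv2.DIST_HUBER,0,.01,.01).ravel();print('white n',len(W),'x range',W[:,0].min(),W[:,0].max(),'mean y',W[:,1].mean(),'angle deg in tool',np.degrees(np.arctan2(vy,vx)))
print('white mean rel centre angle',np.degrees(np.arctan2(*(W.mean(0)-r.x[:2])[::-1])))
h=redmask(im)[245:260,270:290];v,u=np.nonzero(h);print('red',[tl((a+270,b+245),.07).round(1) for a,b in [(u.mean(),v.mean())]])
print(onz(c,(0,0),0)[0]*0, 'centre world',(s['tcp_pos']+T@np.r_[r.x[:2]/1000,0]).round(4))
```

```text
skirt centre tool mm, radius [ 5.22 -0.24 22.93] 0.9
white n 191 x range -19.060931623664896 2.701794050375618 mean y -0.3317745740607635 angle deg in tool 1.8580209
white mean rel centre angle -179.68645598158815
red [array([-38.4,  -2. ,  89.2])]
0.0 centre world [ 0.3786 -0.2573  0.1592]
```

Request:
play_rows(plan="0.5 -0.03 0 0 0 0.026 5;0 0 3 0 0 0 4.5;0 0 3 0 0 0 4;0 0 3 0 0 0 4;0 0 2 0 0 0 4;0 0 0.8 0 0 0 4;0 0 0 0 0 0 4;0 0 0 0 0 0 0.5;0 0 0 0 0 0 0.5;0 0 0 0 0 0 0.5;0 0 0 0 0 0 0.5;0 0 0 0 0 0 0.5")

```text
time_s: 15.95
tcp_pos: [0.3775, -0.2574, 0.0439]
tool_rot: [-0.504, 0.864, 0.001, -0.001]
wrist_force: [-13.7, 7.1, 11.8]
width: 0.0172
grasp_force: 58.4
```

```bash
python3 -c "
from h import *
s=robot.observe();print(s['tcp_pos'],s['width'],s['grasp_force'],s['wrist_force'],s['torque'],s['joint_pos'])"
```

```text
[ 0.37753607 -0.25738243  0.04391939] 0.017182802929833357 58.40166628360748 [-13.65797483   7.13562086  11.77112346] [1.70503965 2.97892917 0.01400743] [-0.8843703  -0.31457075 -0.57032883  1.31799871 -0.0020436  -1.94144049]
```

The grip reads 17 mm instead of 12, with a 12 N upward push, so the tips are probably touching the skirt. I'll open, rise 7 mm and regrip.

Request:
play_rows(plan="0 0 0 0 0 0 4;0 0 0 0 0 0 4;0 0 -0.7 0 0 0 4;0 0 0 0 0 0 4;0 0 0 0 0 0 0.5;0 0 0 0 0 0 0.5;0 0 0 0 0 0 0.5;0 0 0 0 0 0 0.5;0 0 0 0 0 0 0.5")

```text
time_s: 16.85
tcp_pos: [0.3775, -0.2573, 0.0497]
tool_rot: [-0.504, 0.864, 0.002, -0.001]
wrist_force: [-11.7, 6.8, 12.2]
width: 0.0107
grasp_force: 59.7
```

```bash
python3 -c "
from h import *
s=robot.observe();print(s['tcp_pos'],s['width'],s['grasp_force'],s['wrist_force'],s['torque'],s['joint_pos'],s['tool_rot'])
s,im,c=look('w10');g=cv2.cvtColor(im,cv2.COLOR_RGB2GRAY);h=cv2.cvtColor(im,cv2.COLOR_RGB2HSV)
# white pointer line pixels
w=((g>140)&(h[...,1]<40)).astype(np.uint8);k=np.zeros_like(w);k[230:400,255:310]=w[230:400,255:310]
T=R.from_quat(s['tool_rot']).as_matrix()
for b in blobs(k,8):
  print(b[1],b[0]);print([(T.T@(onz(c,q,.110)-s['tcp_pos'])*1000).round(1)[:2] for q in cv2.boxPoints(b[1])])
"
```

```text
[ 0.37748039 -0.25726544  0.04973303] 0.010677175241274034 59.659520387649536 [-11.7378757    6.84328768  12.24191226] [ 1.24118887  2.35317439 -0.51451152] [-8.84557627e-01 -3.17581296e-01 -5.62086061e-01  1.32972062e+00
 -1.70978499e-03 -1.94111411e+00] [-0.50404739  0.86367388  0.00155871 -0.00111395]
((281.5, 381.5), (43.0, 35.0), 0.0) 1164.5
[array([-40.8,  -9.8]), array([-22.1,  -9.4]), array([-22.1,   8.4]), array([-40.8,   8.8])]
((279.5036315917969, 349.8649597167969), (20.50458335876465, 53.5682258605957), 19.983104705810547) 372.0
[array([-26. ,  -9.2]), array([-1.2, -1.5]), array([-4.5,  6.2]), array([-29.7,  -1.1])]
((305.0, 232.5), (5.0, 8.0), 90.0) 17.5
[array([37.5,  6.4]), array([37.5,  9.3]), array([35.6,  9.3]), array([35.6,  6.4])]
```

Now it is gripped at 10.7 mm. I'll ease the side load and start turning.

Request:
play_rows(plan="0 0.08 -0.05 0 0 0 0.5;0 0 0 0 0 0.07 0.5;0 0 0 0 0 0.1 0.5;0 0 0 0 0 0.1 0.5;0 0 0 0 0 0.1 0.5;0 0 0 0 0 0 0.5")

```text
time_s: 17.5
tcp_pos: [0.3774, -0.2572, 0.0498]
tool_rot: [-0.335, 0.942, 0.001, -0.001]
wrist_force: [-6.5, 2.2, 5.1]
width: 0.0109
grasp_force: 58.9
```

```bash
python3 -c "
from h import *
s=robot.observe();T=R.from_quat(s['tool_rot']).as_matrix();print(s['tcp_pos'],s['width'],s['grasp_force'],'F tool',(T.T@s['wrist_force']).round(1),s['torque'],s['joint_pos'][5],'yaw',np.degrees(np.arctan2(T[1,0],T[0,0])))"
```

```text
[ 0.37737723 -0.25720296  0.04978495] 0.010879924817284553 58.85076642036438 F tool [ 3.6  5.8 -5.1] [ 0.53797017  1.29122341 -0.09351617] -1.5688121859986637 yaw -140.83047167330335
```

Request:
play_rows(plan="0 0 0 0 0 0.1 0.5;0 0 0 0 0 0.1 0.5;0 0 0 0 0 0.1 0.5;0 0 0 0 0 0.1 0.5;0 0 0 0 0 0.1 0.5;0 0 0 0 0 0.1 0.5;0 0 0 0 0 0.1 0.5;0 0 0 0 0 0.1 0.5;0 0 0 0 0 0.087 0.5;0 0 0 0 0 0 0.5;0 0 0 0 0 0 0.5")

```text
time_s: 18.6
tcp_pos: [0.3773, -0.2571, 0.0498]
tool_rot: [0.1, 0.995, 0.0, -0.001]
wrist_force: [-8.0, 3.8, 6.0]
width: 0.0108
grasp_force: 58.9
```

```bash
python3 -c "
from h import *
s=robot.observe();T=R.from_quat(s['tool_rot']).as_matrix();print(s['tcp_pos'],s['width'],s['grasp_force'],'F tool',(T.T@s['wrist_force']).round(1),s['torque'],s['joint_pos'][5],'yaw',np.degrees(np.arctan2(T[1,0],T[0,0])))"
```

```text
[ 0.37731873 -0.25711302  0.049779  ] 0.010765227687721214 58.911336064338684 F tool [ 8.6  2.2 -6. ] [0.59446859 1.34307023 0.01967285] -0.685153206784058 yaw 168.5433343744558
```

Request:
play_rows(plan="0 0 0 0 0 0 4;0 0 0 0 0 0 4;0 0 0 0 0 0 4;0 0 0 0 0 0 5;0 0 -2 0 0 0 5;0 0 -3.5 0 0 0 5;0 0 -3.5 0 0 0 5;0 0 -2 0 0 0 5;0 0 0 0 0 0 5;0 0 0 0 0 0 5")

```text
time_s: 19.6
tcp_pos: [0.3786, -0.2579, 0.1598]
tool_rot: [0.1, 0.995, -0.0, 0.0]
wrist_force: [0.2, -0.8, -0.3]
width: 0.05
grasp_force: 0.0
```

Run:
```python
from kin import *
s,im,c=look('w11');T=R.from_quat(s['tool_rot']).as_matrix();print(s['tcp_pos'])
g=cv2.cvtColor(im,cv2.COLOR_RGB2GRAY);hsv=cv2.cvtColor(im,cv2.COLOR_RGB2HSV);ctr=np.array([.3775,-.2572,.11])
pc=proj(c,ctr);print('axis px',pc)
# white pixels within 22 mm of axis at z .110
w=((g>140)&(hsv[...,1]<40)).astype(np.uint8);v,u=np.nonzero(w)
W=np.array([onz(c,q,.110)-ctr for q in zip(u,v)]);r=np.hypot(W[:,0],W[:,1]);W=W[r<.0215]
m=W.mean(0);print(len(W),m.round(4),'pointer heading',np.degrees(np.arctan2(m[1],m[0])))
# before: w9
T9=tooldown(np.radians(242));print('off heading approx', 242-180-2)
# key + bystanders in top view
im=robot.get_image('top');c=cam('top');cv2.imwrite('pics/top2.png',im[:,:,::-1])
im0=cv2.imread('pics/top0.png')[:,:,::-1].copy()
for a in (im0,im):
    for b in blobs(redmask(a)[150:300,200:340],8): print('red',np.array(b[1][0])+[200,150],b[1][1:],b[0])
    h=cv2.cvtColor(a,cv2.COLOR_RGB2HSV)
for n,(x,y) in dict(grease=(278,265),hub=(232,275),seals=(329,300)).items():
    A=cv2.cvtColor(im0[y-16:y+16,x-16:x+16].copy(),cv2.COLOR_RGB2GRAY);B=cv2.cvtColor(im[y-24:y+24,x-24:x+24].copy(),cv2.COLOR_RGB2GRAY)
    _,mx,_,ml=cv2.minMaxLoc(cv2.matchTemplate(B,A,cv2.TM_CCOEFF_NORMED));print(n,'match',round(mx,2),'shift',ml[0]-8,ml[1]-8)
```

```text
[ 0.37860737 -0.25793502  0.15977671]
axis px [280.8390717  221.30977815]
409 [ 0.0127  0.0044 -0.    ] pointer heading 19.17419488230094
off heading approx 60
red [278.00000763 265.00001526] ((19.798988342285156, 19.798988342285156), 45.0) 299.0
red [278.00000763 265.00001526] ((19.798988342285156, 19.798988342285156), 45.0) 299.0
red [276.11765289 221.02941895] ((4.6081767082214355, 21.828205108642578), 14.03624439239502) 67.0
grease match 1.0 shift 0 0
hub match 1.0 shift 0 0
seals match 0.91 shift 0 0
```

The bystanders have not moved. The pointer mask picked up panel pixels, so I'll isolate the thin white line.

Run:
```python
from kin import *
s=robot.observe();c=cam('wrist',s);T=R.from_quat(s['tool_rot']).as_matrix()
im=cv2.imread('pics/w11.png')[:,:,::-1].copy();g=cv2.cvtColor(im,cv2.COLOR_RGB2GRAY)
p=proj(c,[.3785,-.2575,.11]).round().astype(int);print(p)
x0,y0=p-[45,60]
for th in (120,150,180,200):
    k=np.zeros_like(g);k[y0:y0+120,x0:x0+90]=(g>th)[y0:y0+120,x0:x0+90]
    for b in blobs(k,15):
        if b[0]<400:
            B=np.array([onz(c,q,.11)[:2] for q in cv2.boxPoints(b[1])]);a=B[1]-B[0];d=B[2]-B[1];e=a if np.linalg.norm(a)>np.linalg.norm(d) else d
            print(th,b[0],np.array(b[1][0]).round(0),np.array(b[1][1]).round(1),'heading mod180',(np.degrees(np.arctan2(e[1],e[0]))%180).round(1),'rel',(B.mean(0)-[.3785,-.2575]).round(4))
k=np.zeros_like(g);k[y0:y0+120,x0:x0+90]=(g<60)[y0:y0+120,x0:x0+90]
for b in blobs(k,300): print('dark',b)
for r in range(y0+10,y0+120,8): print(r,''.join('#' if v<60 else ('.' if v<140 else 'o') for v in g[r,x0:x0+90:2]))
```

```text
[280 224]
150 197.0 [305. 279.] [ 8. 38.] heading mod180 78.6 rel [0.0452 0.0096]
180 27.5 [282. 238.] [24.  2.] heading mod180 168.7 rel [ 0.0104 -0.0005]
dark (2660.0, ((284.0135192871094, 209.91891479492188), (66.60989379882812, 58.93755340576172), 54.462318420410156), (252, 178, 60, 72))
174 ooooooooooooooooooooooooooooooooooooooooooooo
182 oooooooooooooo..################.oooooooooooo
190 ooooo.......########################.oooooooo
198 ..........############################.oooooo
206 .........##############################oooooo
214 .........#############################.oooooo
222 ...........##########################.oooooo.
230 o..............#######.oo########.ooooooooooo
238 ...##...............##.oo###oooooooooooo.#..o
246 ooooo..oooooo##oooo.##.oo###ooo.#.ooooooooooo
254 oooooooooooo.ooooooooo.#ooooooooo..oooooooooo
262 ooooooooooooooooooooooooooooooooooooooooooooo
270 .ooooooooooooooooooooooooooooooooooooooooooo.
278 ..o....oooooooooooooo..........oooooooooooooo
```

The pointer heads −11.3°, against 60.1° at the off stop: 71.4° clockwise, which is the third click. The key stays locked, so I'll hand in.

```bash
python3 -c "
from workcell import robot
print(robot.finish_job())"
```

```text
the job is handed in; nothing more can be done
None
```

The job is handed in at about 20 s: the T-key is seated and turned a quarter in the guard slot, the selector stands at the third click (71.4° measured against 72°), and the grease jar, coupling hub and seals have not moved.

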